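# Start the test kiln from its button boxes

## Task

Start the test kiln from the three grey button boxes in the tray, in this order: push down the raised far end of the rocker until it has tipped fully over, then push the round button fully in (it stays in), then press the long bar key fully down and finish with the fingers still holding it down. Only push: do not lift or shove the boxes, and leave the jar, cup, test tile and wooden rib where they are.

Things in the scene. Friction and masses are not known exactly. Their poses are not given: they have to be found in the camera images.
- tray: Shallow aluminium tray fixed to the bench, 130 mm (its x) x 350 mm (its y), floor 3 mm thick, rim 10 mm high. Origin: centre of its underside, on the bench. The three boxes stand in it side by side about 110 mm apart, in any order, each turned a little.
- rocker_box: 88 x 88 mm grey box with rounded edges on rubber feet, 42 mm high without its control, 0.8 kg, loose in the tray (not screwed down). Origin: centre of its underside, 3 mm above the bench; z up, x towards the raised end of its rocker at the start (the far side from the robot, give or take the yaw), y along the rocker's hinge.
- rocker (a joint): Tilt of the white rocker, 60 mm (box x) x 36 mm, two halves in a shallow V; hinge along box y over its centre, 50 mm above its underside. 0 rad: far (+x) half raised, sloping up 0.30 rad (end 9 mm above hinge), near half level. 0.30: fully tipped, far half level, its top 50 mm above the underside. Starts at 0 to 0.05; no spring, about 2.5 N tips it at the end, and it stays where left.
- rocker_press (a point): Point on the top of the rocker's far half (the one raised at the start), 21 mm from the hinge, in the middle of its width: push straight down here. Moves with the rocker. In the box's frame it goes from (20, 0, 56) mm to (21, 0, 50) mm.
- round_box: 88 x 88 mm grey box with rounded edges on rubber feet, 42 mm high without its control, 0.8 kg, loose in the tray (not screwed down). Origin: centre of its underside, 3 mm above the bench; z up, x away from the robot, give or take the yaw.
- round_key (a joint): How far the white round button on round_box is pushed in, m. 0: out; 0.008: fully in, at its stop. Starts between 0 and 0.001. No spring: about 3 N pushes it, and it stays where it is left.
- round_top (a point): Centre of the top of the round button, 34 mm in diameter; 56 mm above the box's underside when out, 48 mm when fully in. Moves with the button. A dark collar of 45 mm diameter, 2 mm high, lies round it on the box.
- bar_box: 88 x 88 mm grey box with rounded edges on rubber feet, 42 mm high without its control, 0.8 kg, loose in the tray (not screwed down). Origin: centre of its underside, 3 mm above the bench; z up, x away from the robot, give or take the yaw; the bar key lies along y.
- bar_key (a joint): How far the white bar key on bar_box is pressed, m. 0: up; 0.007: fully down, at its stop. Spring: about 2 N to start, 6 N fully down; it comes back up when let go.
- bar_top (a point): Centre of the top of the bar key, 68 mm (box y) x 24 mm (box x); 56 mm above the box's underside when up, 49 mm when fully down. Moves with the key.
- jar: Small red-brown jar with a black cap, 52 mm diameter, 70 mm high, standing loose on the bench left of the tray. Origin: centre of its underside. Leave alone.
- cup: Clear plastic cup, 78 mm diameter, 85 mm high, standing loose right of the tray. Origin: centre of its underside. Leave alone.
- tile: Upright yellow-brown glazed test tile, 37 x 25 x 76 mm, standing loose behind the tray. Origin: centre of its underside. Leave alone.
- rib: Flat wooden rib, 48 x 104 x 8 mm, lying loose on the bench in front of the tray. Origin: centre of its underside. Leave alone.
Not all that is in view belongs to the job. What is shaped like the bar_box but pink is not meant.

How it is judged (in metres and radians):
On the way, in this order (a step that is already met when the one before it is completed fails the run):
1. the rocker is tipped fully over (value of joint rocker above 0.24 rad), for 0.1 s.
2. the round button is pushed fully in (value of joint round_key above 0.006 m), for 0.1 s.
3. the bar key is pressed fully down (value of joint bar_key above 0.005 m and contact force between the fingers and bar_box above 1 N), for 0.2 s.
At the end, for the whole second after the job is handed in: The rocker is tipped over (above 0.24 of 0.30 rad), the round button is in (over 6 of 8 mm), and the fingers are holding the bar key down (over 5 of 7 mm, more than 1 N on it) and do not touch the other two boxes; boxes, jar, cup, tile and rib are within 20 mm of where they began (all of step 3 and value of joint rocker above 0.24 rad and value of joint round_key above 0.006 m and contact force between the fingers and rocker_box below 0.5 N and contact force between the fingers and round_box below 0.5 N and distance of each of rocker_box, round_box, bar_box, jar, cup, tile, rib from where it was at the start of the episode below 0.02 m); the arm keeps its last pose, push and grip.
It fails at once if the round button is pressed before the rocker is over (value of joint round_key above 0.004 m and value of joint rocker below 0.2 rad).
It fails at once if the bar key is pressed before the rocker is over and the round button in (value of joint bar_key above 0.003 m and (value of joint rocker below 0.2 rad or value of joint round_key below 0.005 m)).
It fails at once if a button box is lifted, tipped or shoved (raised 10 mm, tilted 0.15 rad or moved 20 mm) (height (world z) of any of rocker_box, round_box, bar_box above 0.013 m or angle between any of rocker_box, round_box, bar_box's own z axis and vertical above 0.15 rad or distance of any of rocker_box, round_box, bar_box from where it was at the start of the episode above 0.02 m).
It fails at once if the jar, cup, tile or rib is moved 20 mm or knocked over (distance of any of jar, cup, tile, rib from where it was at the start of the episode above 0.02 m or angle between any of jar, cup, tile, rib's own z axis and vertical above 0.5 rad).
It also fails if it takes over 45 s, if anything falls off the work surface, if the arm or the gripper's body presses on something with over 40 N, if the wrist force passes 120 N, or if a joint passes its speed limit or range.

## Robot

A 6-joint arm with a two-finger parallel gripper is mounted at the origin on a cart in front of the work surface, level with it; the furniture and walls round the work are solid. World frame = base frame: x ahead of the robot, y to its left, z up, the work surface at z = 0. Lengths are in m, angles in degrees, forces in N, time in s.
With the tool pointing down it reaches from about 0.3 to 0.85 m from the base axis. Payload 4.2 kg.
Tool frame: the origin (TCP) lies on the centre line of the jaws, within the pads' length; the fingertips stand 19 mm ahead of it and the grasp point (between the pads) is the TCP; z points along the fingers, y is the direction in which the jaws open and shut (so a half turn about z gives the same grasp; the last joint's range is limited). The gripper opens to 91 mm and grips with 3 to 60 N. Pads are 32 mm wide; open, the fingers measure 118 mm over their backs; the gripper's body (76 mm by 178 mm) begins 60 mm behind the grasp point.
Start: joints at [68.067, 18.312, 89.639, -0, 72.044, -1.146], TCP at [0.204, 0.538, 0.233] pointing down, gripper open.
Joint ranges: [-177.97, 177.97], [-48.28, 115.42], [12.27, 149.76], [-77.06, 257.06], [2.81, 150.46], [-146.56, 146.56]. Speed limits (degrees/s): [147.25, 147.25, 180, 180, 180, 180].

## Interface

Orientations are given as [roll, pitch, yaw] about the fixed x, y, z axes, in that order (R = Rz(yaw) Ry(pitch) Rx(roll)).
In Python, from plant import bot gives the robot as it stands.
- The arm moves only by the tool send_rows, never from a script. Its argument "moves" is text: rows parted by semicolons, each of 7 numbers parted by spaces: the shift along the world's x, y, z in m, then the turn, a rotation vector about the world's x, y, z in degrees, then the opening, from 0 (shut) to 1 (fully open). In form: x y z ax ay az jaw; .... A call has 1 to 20 rows; each row shifts and turns the commanded pose from where the row before left it; what a row does not reach is not made up. A row lasts 1/12 s, in which the tool goes at most 41.7 mm and 7.16 degrees, less where a joint would pass 70% of its speed; a pose out of reach is approached as far as the arm can. A call with a gripper value outside its range is refused whole. The fingers move at their own pace and stop on an object; "newtons" is the grip in N (left out, the last holds). Time passes only in rows, so rows that do not move let the fingers close. It gives the time, the measured TCP pose, the force and the opening at its end, in the units of the state.
- bot.state(): the state, without advancing time (a new reading comes with each control period).
- bot.read_camera(name): name is "scene" or "top"; returns a dict with "img" (384x512x3 uint8, red, green, blue), "vertical_fov" (degrees; the focal length in pixels is half the picture's height over the tangent of half this angle, whatever the lens; pixels are square), "cx", "cy" (the principal point, pixels), "rvec" (rotation vector, rad) and "tvec" (3), from world to camera coordinates, as OpenCV has them. Camera axes: x right, y down, z forward; pixel columns grow to the right and rows downward; lengths in m; the calibration is good to about 2 mm. A picture is of the moment at which its call begins. There is no depth.
- bot.job_done(): hands the job in, once; it reports no verdict.
The state is a dict: "clock": time; "joint_positions": joint angles; "qvel": joint speeds; "effort": joint torques, N m; "tool_pos": TCP position; "ee_rot": TCP orientation; "wrist_force": force on the tool from outside, world axes, zero at the start; "moment": the same for the moment, N m; "gripper_width": opening from 0.0 (shut) to 1.0 (fully open).
Only numpy, scipy, OpenCV 4.12 (cv2) and the standard library are available. Lean on these libraries where they do the work, as an engineer would, in place of code of your own. Each camera call takes 0.05 s, during which the arm holds its last target.

## Working session

There is one attempt and no reset: what is moved stays moved. The work goes in short steps, Python scripts to look and compute and a tool call to move; the robot and the scene stay as the last step left them, time stands still between calls to the robot, and variables do not carry over. Pictures are saved under pics/ and viewed, and the job is handed in when it is done.

Besides the shell and the picture viewer there is one more tool, called after "Emit:" in YAML: its name, and indented under it one key for each argument. send_rows: Moves the arm, as the interface text tells. Its arguments: {"type":"object","properties":{"moves":{"type":"string"},"newtons":{"type":"number"}},"required":["moves"]}

```bash
mkdir -p pics; ls; python3 - <<'E'
from plant import bot
import cv2
print(bot.state())
for n in("scene","top"):
    d=bot.read_camera(n); cv2.imwrite(f"pics/{n}0.png",d["img"][:,:,::-1])
    print({k:v for k,v in d.items() if k!="img"})
E
```

```text
pics
{'clock': 0.0, 'joint_positions': array([ 6.80685415e+01,  1.83502373e+01,  8.97056036e+01, -3.75771439e-03,
        7.20426187e+01, -1.14510573e+00]), 'qvel': array([-0.04682305,  0.03970455,  0.06268278, -0.04733396, -0.00465042,
       -0.09502138]), 'effort': array([-1.78559738e-03, -4.12461877e+01, -2.31970650e+01,  7.25733046e-02,
        4.58965043e-02, -1.16104393e-04]), 'tool_pos': array([0.20389606, 0.53714094, 0.23213975]), 'ee_rot': array([-1.79901489e+02,  1.60428290e-03,  1.59214810e+02]), 'wrist_force': array([-0.83775406,  0.30405555, -1.08439137]), 'moment': array([ 0.00309444,  0.01931501, -0.02414698]), 'gripper_width': 1.0002263639229563}
{'vertical_fov': 56.21111365902398, 'cx': 256.69700010434445, 'cy': 192.91489661738984, 'rvec': array([ 2.25518968, -1.05103442,  0.38615427]), 'tvec': array([-0.45779753,  0.2776179 ,  0.71096303])}
{'vertical_fov': 42.2504981811062, 'cx': 257.3795052266313, 'cy': 194.7218920001306, 'rvec': array([ 2.19097982, -2.03292823,  0.21141029]), 'tvec': array([-0.17629726,  0.52033695,  1.26084364])}
```

View pics/scene0.png

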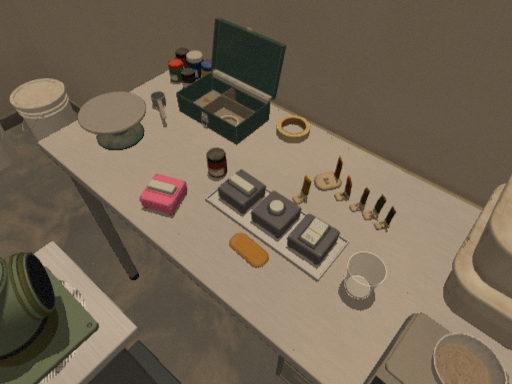

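View pics/top0.png

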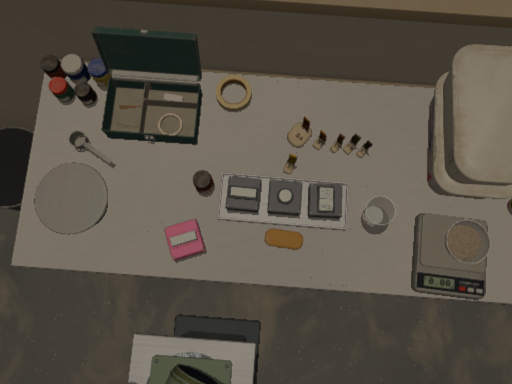

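```bash
cat > h.py <<'E'
import numpy as np, cv2
from plant import bot
class Cam:
    def __init__(s,n):
        d=bot.read_camera(n); s.img=d["img"].copy(); s.f=s.img.shape[0]/2/np.tan(np.radians(d["vertical_fov"]/2))
        s.K=np.array([[s.f,0,d["cx"]],[0,s.f,d["cy"]],[0,0,1]]); s.r=d["rvec"]; s.t=d["tvec"]; s.R=cv2.Rodrigues(s.r)[0]; s.c=-s.R.T@s.t
    def proj(s,p): return cv2.projectPoints(np.float64(p).reshape(-1,1,3),s.r,s.t,s.K,None)[0].reshape(-1,2)
    def ray(s,uv,z):
        uv=np.float64(uv).reshape(-1,2); v=np.c_[uv,np.ones(len(uv))]@np.linalg.inv(s.K).T@s.R
        return s.c+v*((z-s.c[2])/v[:,2])[:,None]
    def crop(s,x0,y0,x1,y1,k,name): cv2.imwrite(name,cv2.resize(s.img[y0:y1,x0:x1,::-1],None,fx=k,fy=k,interpolation=cv2.INTER_CUBIC))
E
python3 - <<'E'
from h import *
for n in("scene","top"):
    c=Cam(n); print(n,c.c,c.f); print(c.proj([[0,0,0],[.3,0,0],[.5,0,0],[.5,.3,0],[.5,-.3,0],[.204,.538,.233]]))
    if n=="top": c.crop(160,140,420,270,3,"pics/t1.png")
    else: c.crop(130,130,400,310,2.9,"pics/s1.png")
E
```

```text
scene [ 0.10667893 -0.5028617   0.72654555] 359.5001271283227
[[ 25.21060205 333.29303978]
 [145.64107751 235.31371241]
 [205.26833214 186.80241759]
 [134.46068398 137.93498007]
 [296.78748729 249.96376687]
 [-55.08976065  83.93676304]]
top [ 0.26809991 -0.15087644  1.34049121] 496.9275045116424
[[187.89669728 399.79866346]
 [199.44847199 280.21888281]
 [206.58147369 206.38063712]
 [ 97.74522302 198.30624436]
 [315.92845552 214.49292023]
 [-63.35767031 302.73082739]]
```

```bash
sleep 1; ls pics
```

```text
s1.png
scene0.png
t1.png
top0.png
```

View pics/t1.png

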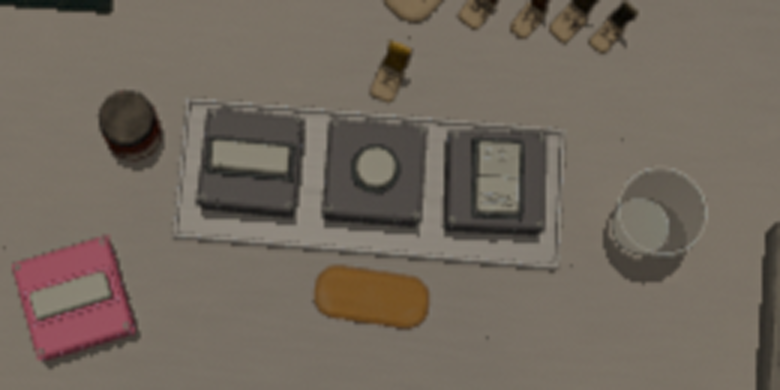

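View pics/s1.png

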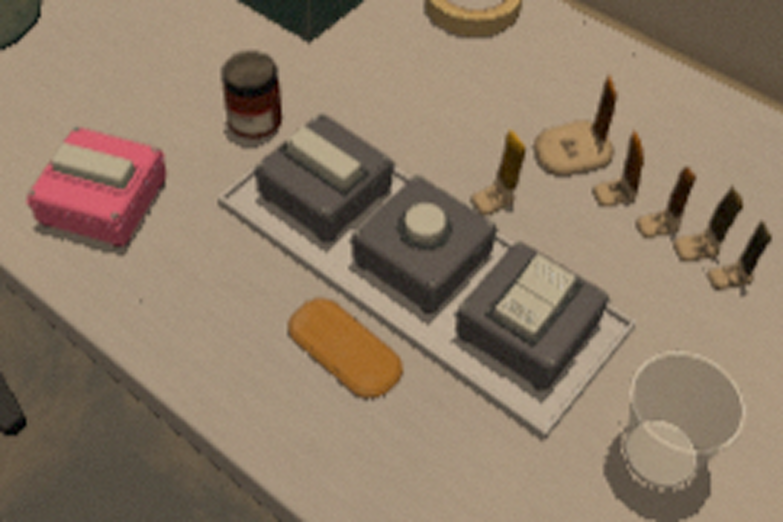

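The top crop shows the bar box on the left, the round box in the middle and the rocker box on the right. The pink decoy is outside the tray. Next I measure the white controls in both views.

```bash
cat > meas.py <<'E'
from h import *
rois={"top":dict(bar=(226,182,262,204),round=(275,185,295,207),rocker=(316,182,336,216)),
"scene":dict(bar=(225,168,260,200),round=(265,195,290,220),rocker=(298,213,332,250))}
def run(tag):
    P={}
    for n in rois:
        c=Cam(n); vis=cv2.resize(c.img[:,:,::-1],None,fx=1,fy=1).copy()
        for k,(x0,y0,x1,y1) in rois[n].items():
            g=c.img[y0:y1,x0:x1].min(2); th,m=cv2.threshold(g,0,255,cv2.THRESH_OTSU)
            if k=="rocker": m=cv2.morphologyEx(m,cv2.MORPH_CLOSE,np.ones((3,3)))
            cs,_=cv2.findContours(m,cv2.RETR_EXTERNAL,cv2.CHAIN_APPROX_NONE); q=max(cs,key=cv2.contourArea)+np.array([x0,y0])
            vis=cv2.drawContours(vis,[q],-1,(0,0,255),1)
            P[n,k]=(c,q.reshape(-1,2))
        cv2.imwrite(f"pics/{n}_{tag}.png",cv2.resize(vis[150:270,190:370],None,fx=4,fy=4,interpolation=0))
    for k,z in(("bar",.059),("round",.059),("rocker",.056)):
        for n in rois:
            c,q=P[n,k]; w=c.ray(q,z)[:,:2]
            (cx,cy),(a,b),an=cv2.minAreaRect((w*1000).astype(np.float32))
            print(k,n,"ctr mm",round(cx,1),round(cy,1),"size",round(a,1),round(b,1),"ang",round(an,1), "meanpx",q.mean(0).round(1))
        # triangulate contour centres
        A=[];B=[]
        for n in rois:
            c,q=P[n,k]; M=cv2.moments(q); u=[M['m10']/M['m00'],M['m01']/M['m00']]
            d=c.ray(u,0)[0]-c.c; d/=np.linalg.norm(d); I=np.eye(3)-np.outer(d,d); A.append(I);B.append(I@c.c)
        X=np.linalg.solve(A[0]+A[1],B[0]+B[1]); print("  tri",(X*1000).round(1), "gap", [round(np.linalg.norm(a@X-b)*1000,1) for a,b in zip(A,B)])
if __name__=="__main__":
    import sys; run(sys.argv[1])
E
python3 meas.py m1
```

```text
bar top ctr mm 536.6 -98.5 size 65.5 21.7 ang 88.5 meanpx [243.  191.5]
bar scene ctr mm 544.7 -92.9 size 76.9 85.6 ang 40.2 meanpx [243.  175.6]
  tri [ 534.1 -101.2   82.1] gap [np.float64(2.9), np.float64(2.9)]
round top ctr mm 534.2 -208.3 size 29.6 29.0 ang 3.8 meanpx [284.9 195. ]
round scene ctr mm 536.1 -208.6 size 29.7 30.7 ang 40.1 meanpx [276.4 205. ]
  tri [ 535.  -208.9   60.1] gap [np.float64(0.2), np.float64(0.2)]
rocker top ctr mm 536.0 -316.7 size 59.5 34.3 ang 2.5 meanpx [325.7 198.4]
rocker scene ctr mm 543.6 -315.4 size 83.6 78.8 ang 40.1 meanpx [313.4 222.7]
  tri [ 532.6 -316.8   75.7] gap [np.float64(2.8), np.float64(2.8)]
```

View pics/top_m1.png

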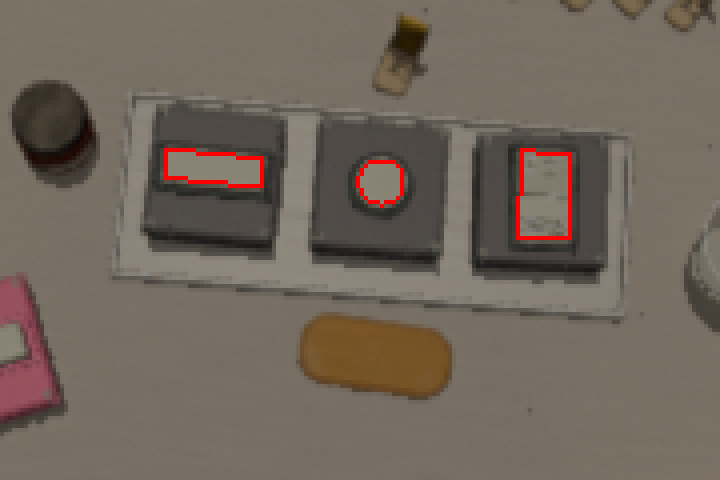

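Emit:
send_rows:
  moves: "0.0125 -0.03 0 0 0 -5 0;0.0125 -0.03 0 0 0 -5 0;0.0125 -0.03 0 0 0 -5 0;0.0125 -0.03 0 0 0 -5 0;0.0125 -0.03 0 0 0 -5 0;0.0125 -0.03 0 0 0 -5 0;0.0125 -0.03 0 0 0 -5 0;0.0125 -0.03 0 0 0 -5 0;0.0125 -0.03 0 0 0 -5 0;0.0125 -0.03 0 0 0 -5 0;0.0125 -0.03 0 0 0 -5 0;0.0125 -0.03 0 0 0 -5 0;0.0125 -0.03 0 0 0 -5 0;0.0125 -0.03 0 0 0 -4 0"
  newtons: 20

```text
clock: 1.47
tool_pos: [0.3793, 0.116, 0.2332]
ee_rot: [180.0, -0.0, 90.0]
wrist_force: [0.8, 0.2, -0.3]
gripper_width: 0.016
```

The contours sit on the three controls in the top view: bar at (243,192), round at (285,195) and rocker at (326,198).

Emit:
send_rows:
  moves: "0.0128 -0.031 0 0 0 0 0;0.0128 -0.031 0 0 0 0 0;0.0128 -0.031 0 0 0 0 0;0.0128 -0.031 0 0 0 0 0;0.0128 -0.031 0 0 0 0 0;0.0128 -0.031 0 0 0 0 0;0.0128 -0.031 0 0 0 0 0;0.0128 -0.031 0 0 0 0 0;0.0128 -0.031 0 0 0 0 0;0.0128 -0.031 0 0 0 0 0;0.0128 -0.031 0 0 0 0 0;0.0128 -0.031 0 0 0 0 0;0.0128 -0.031 0 0 0 0 0;0.0128 -0.03 0 0 0 0 0;0 0 -0.02 0 0 0 0;0 0 -0.03 0 0 0 0;0 0 -0.03 0 0 0 0;0 0 -0.03 0 0 0 0;0 0 0 0 0 0 0;0 0 0 0 0 0 0"

```text
clock: 3.13
tool_pos: [0.5575, -0.315, 0.1218]
ee_rot: [-179.8, -0.1, 90.2]
wrist_force: [-0.1, 0.3, 0.6]
gripper_width: 0.003
```

```bash
python3 - <<'E'
from h import *
print(bot.state()["tool_pos"])
c=Cam("top"); c.crop(200,140,400,270,4,"pics/t2.png")
c=Cam("scene"); c.crop(200,110,400,280,3.5,"pics/s2.png")
E
```

```text
[ 0.5575413  -0.31497723  0.12175927]
```

View pics/t2.png

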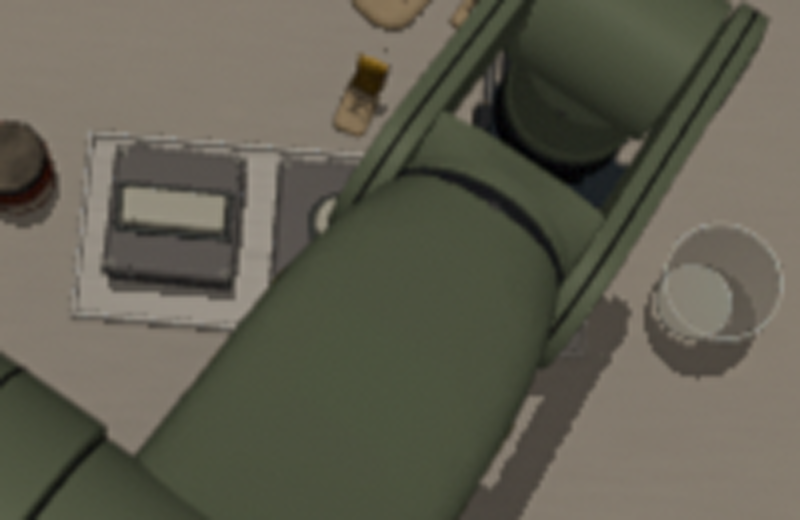

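View pics/s2.png

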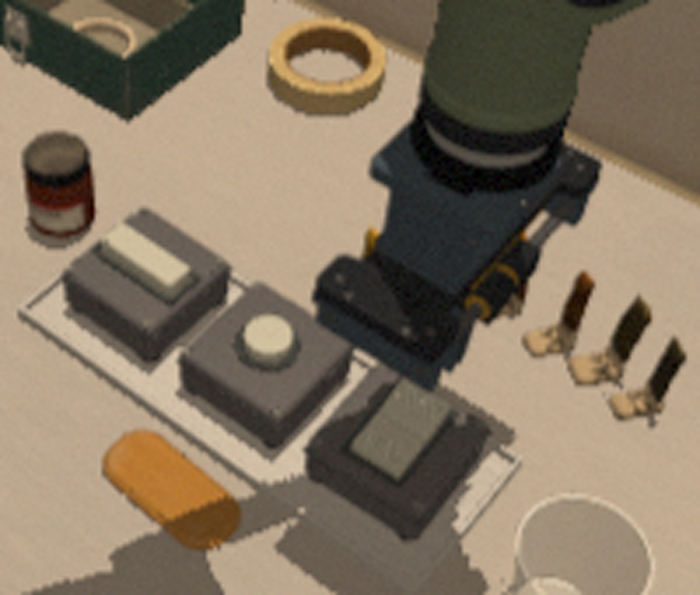

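```bash
python3 - <<'E'
from h import *
c=Cam("scene"); p=np.array([.5575,-.315,.1218])
o=lambda q:((c.proj(q)-[200,110])*3.5).round()
print("tip",o(p-[0,0,.019]),"tcp",o(p),"body bottom",o([p+[dx,dy,.06] for dx in(-.089,.089) for dy in(-.038,.038)]))
print("press",o([.557,-.316,.059]))
E
```

```text
tip [[428. 356.]] tcp [[433. 337.]] body bottom [[417. 407.]
 [301. 333.]
 [584. 217.]
 [474. 159.]]
press [[419. 398.]]
```

The scene view shows the tip above the rocker's far half. The gripper body hides the fingers, but the projected tip is at crop (428,356), in line with the press point. I'll descend.

Emit:
send_rows:
  moves: "0 0 -0.02 0 0 0 0;0 0 -0.016 0 0 0 0;0 0 -0.003 0 0 0 0;0 0 -0.003 0 0 0 0;0 0 -0.003 0 0 0 0;0 0 -0.002 0 0 0 0;0 0 0 0 0 0 0"

```text
clock: 3.87
tool_pos: [0.5595, -0.3159, 0.0773]
ee_rot: [179.8, 0.1, 90.2]
wrist_force: [0.7, 0.0, 1.6]
gripper_width: 0.005
```

Emit:
send_rows:
  moves: "0 0 -0.0015 0 0 0 0;0 0 -0.0015 0 0 0 0;0 0 -0.0015 0 0 0 0;0 0 0 0 0 0 0;0 0 0 0 0 0 0"

```text
clock: 4.28
tool_pos: [0.5588, -0.3158, 0.0722]
ee_rot: [179.9, 0.1, 90.2]
wrist_force: [1.1, 0.3, 4.9]
gripper_width: 0.006
```

Emit:
send_rows:
  moves: "0 0 -0.0015 0 0 0 0;0 0 -0.001 0 0 0 0;0 0 0 0 0 0 0;0 0 0 0 0 0 0;0 0 0 0 0 0 0"

```text
clock: 4.7
tool_pos: [0.5589, -0.3158, 0.072]
ee_rot: [179.9, 0.1, 90.2]
wrist_force: [-1.6, 2.1, 15.9]
gripper_width: 0.006
```

Contact is firm at 16 N with the tip at the level height. I'll lift and move over the round button.

Emit:
send_rows:
  moves: "0 0 0.015 0 0 0 0;0 0 0.03 0 0 0 0;-0.004 0.02 0 0 0 0 0;-0.006 0.03 0 0 0 0 0;-0.006 0.03 0 0 0 0 0;-0.008 0.027 0 0 0 0 0;0 0 0 0 0 0 0;0 0 0 0 0 0 0"

```text
clock: 5.37
tool_pos: [0.5331, -0.2072, 0.1135]
ee_rot: [-179.9, -0.0, 90.3]
wrist_force: [0.9, -0.0, 0.1]
gripper_width: 0.004
```

```bash
python3 - <<'E'
from h import *
c=Cam("top"); c.crop(200,140,400,270,4,"pics/t3.png")
c=Cam("scene"); c.crop(200,110,400,280,3.5,"pics/s3.png"); print(bot.state()["tool_pos"])
E
```

```text
[ 0.53424282 -0.2088868   0.11372092]
```

View pics/s3.png

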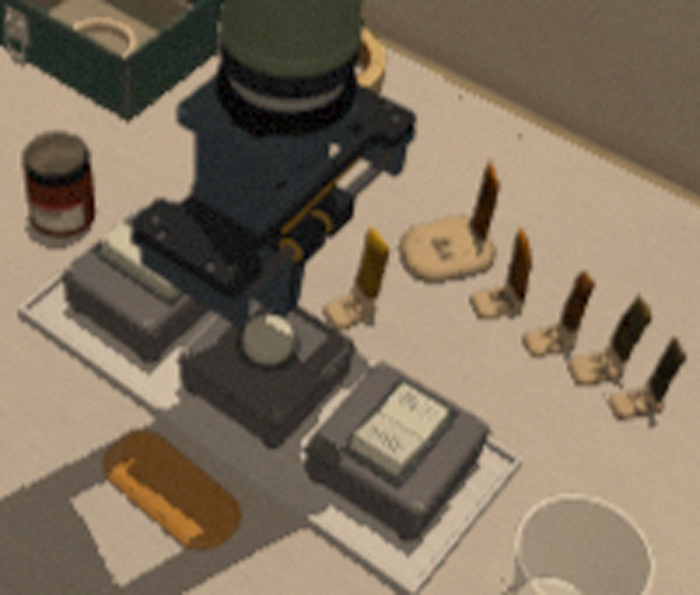

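The rocker now shows its near end raised, at crop (380,470), and its far half flat. The boxes have not moved. Now the round button.

Emit:
send_rows:
  moves: "0 0 -0.02 0 0 0 0;0 0 -0.013 0 0 0 0;0 0 -0.003 0 0 0 0;0 0 -0.003 0 0 0 0;0 0 -0.003 0 0 0 0;0 0 -0.002 0 0 0 0;0 0 -0.001 0 0 0 0;0 0 0 0 0 0 0;0 0 0 0 0 0 0"

```text
clock: 6.22
tool_pos: [0.5343, -0.2091, 0.0702]
ee_rot: [180.0, 0.1, 90.2]
wrist_force: [-3.3, -1.7, 6.6]
gripper_width: 0.006
```

Emit:
send_rows:
  moves: "0 0 -0.001 0 0 0 0;0 0 -0.001 0 0 0 0;0 0 0 0 0 0 0;0 0 0 0 0 0 0"

```text
clock: 6.55
tool_pos: [0.5344, -0.2091, 0.0701]
ee_rot: [179.9, 0.1, 90.2]
wrist_force: [-7.0, 0.7, 17.8]
gripper_width: 0.004
```

The button is at its stop (18 N). Next is the bar.

Emit:
send_rows:
  moves: "0 0 0.015 0 0 0 0;0 0 0.03 0 0 0 0;0 0.02 0 0 0 0 0;0.001 0.03 0 0 0 0 0;0.001 0.03 0 0 0 0 0;0 0.03 0 0 0 0 0;0 0 0 0 0 0 0;0 0 0 0 0 0 0"

```text
clock: 7.22
tool_pos: [0.5369, -0.0973, 0.1124]
ee_rot: [179.9, 0.0, 90.4]
wrist_force: [-0.1, -0.5, -0.9]
gripper_width: 0.005
```

```bash
python3 - <<'E'
from h import *
c=Cam("top"); c.crop(200,140,400,270,4,"pics/t4.png")
c=Cam("scene"); c.crop(200,110,400,280,3.5,"pics/s4.png"); print(bot.state()["tool_pos"])
E
```

```text
[ 0.53684934 -0.09890124  0.11229259]
```

View pics/s4.png

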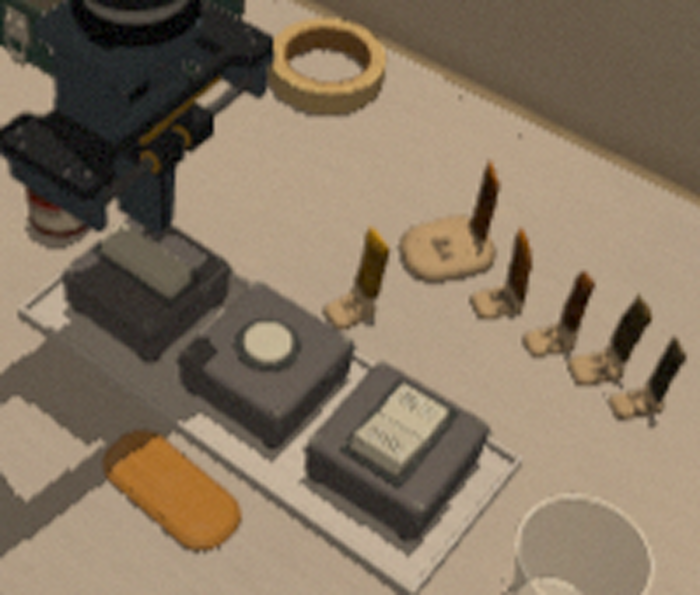

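View pics/t4.png

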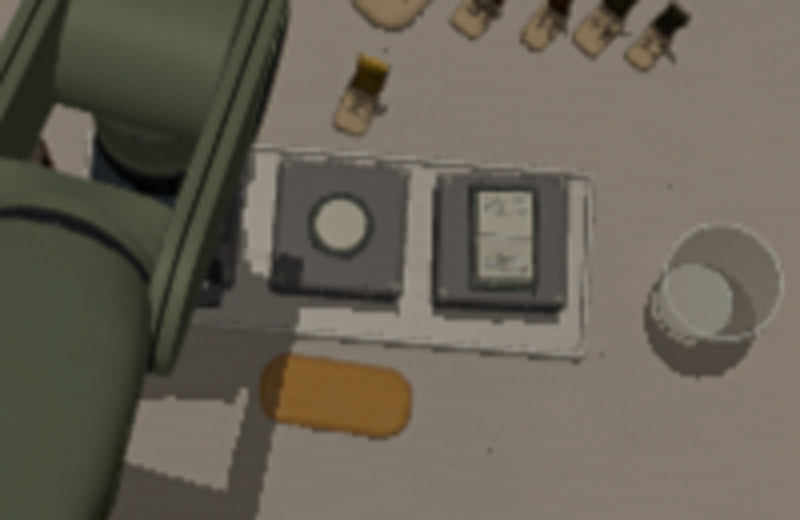

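The round button is flush at crop (270,343), and the rocker is tipped at (398,430). The boxes are in place. Pressing the bar now.

Emit:
send_rows:
  moves: "0 0 -0.02 0 0 0 0;0 0 -0.013 0 0 0 0;0 0 -0.003 0 0 0 0;0 0 -0.003 0 0 0 0;0 0 -0.003 0 0 0 0;0 0 -0.001 0 0 0 0;0 0 -0.001 0 0 0 0;0 0 0 0 0 0 0;0 0 0 0 0 0 0"

```text
clock: 8.07
tool_pos: [0.536, -0.0995, 0.0711]
ee_rot: [180.0, 0.1, 90.2]
wrist_force: [-5.9, -1.0, 18.2]
gripper_width: 0.004
```

Emit:
send_rows:
  moves: "0 0 0 0 0 0 0;0 0 0 0 0 0 0;0 0 0 0 0 0 0;0 0 0 0 0 0 0;0 0 0 0 0 0 0;0 0 0 0 0 0 0"

```text
clock: 8.57
tool_pos: [0.536, -0.0995, 0.0711]
ee_rot: [180.0, 0.1, 90.2]
wrist_force: [-6.4, -1.0, 18.8]
gripper_width: 0.006
```

```bash
python3 - <<'E'
from h import *
c=Cam("scene"); c.crop(200,110,400,280,3.5,"pics/s5.png"); s=bot.state(); print(s["tool_pos"],s["wrist_force"])
E
```

```text
[ 0.53596152 -0.0995085   0.07107505] [-8.07030641 -0.40768522 18.84333459]
```

View pics/s5.png

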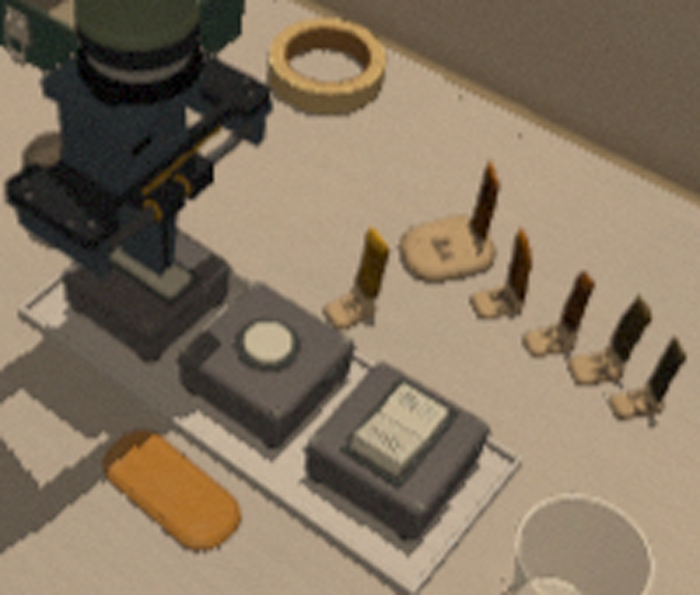

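The fingers hold the bar down at crop (155,270), and everything else is in place. I'm handing in.

```bash
python3 -c "
from plant import bot
bot.job_done()
s=bot.state();print(s['clock'],s['tool_pos'],s['wrist_force'])"
```

```text
the job is handed in; nothing more can be done
the job is handed in; nothing more can be done
```

With the fingers shut, I tipped the rocker, pushed the round button in, then pressed the bar key and handed the job in while still holding it down. The hand-in gave no verdict and no state after it.

- **Rocker:** it stopped firmly at about 16 N with the fingertips about 53 mm above the bench, which is the fully tipped height. The next picture showed it tipped over.
- **Round button:** it stopped at about 18 N with the fingertips about 51 mm up, which is fully in. The picture showed it flush.
- **Bar key:** it was held at about 19 N with the fingertips about 52 mm up, which is fully down. The sideways force on the wrist was 6–8 N in that hold.
- **Boxes and loose items:** in the last picture the boxes, tile, rib and cup had not visibly moved. The jar was mostly hidden behind the gripper. I judged this by eye and did not measure it.
- **Check that disagreed:** in the first two-view measurement, the scene-camera outlines of the bar and rocker were wrong, giving heights about 20 mm too high. I used the top camera for those two; for the round button the two views agreed to about 2 mm.

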